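# Fetch the blade dispenser from the gated safety drawer

## Task

Pull the drawer of the small grey bench cabinet all the way out to its end stop (on the way a hidden gate stops it, where its front has to be lifted a little to get past) and let its front down again. Then take the clear blade dispenser out of the drawer and lay it, base down, on the middle of the closed lab notebook; leave the drawer fully out and disturb nothing else.

Things in the scene. Friction and masses are not known exactly. Their poses are not given: they have to be found in the camera images.
- cabinet: low grey metal cabinet fixed on the bench, 200 mm deep (its x), 150 wide (its y), 80 high, with one drawer. Origin: centre of its underside; its -x axis points out of the front, the way the drawer pulls; z up. The drawer's front panel is 150 mm wide, 8 thick, its top 76 mm above the bench. Hidden inside, at an unknown depth, is a gate that the drawer has to pass (see the joints).
- drawer_handle (a point): middle of the drawer's handle: a level round steel bar, 10 mm diameter, 100 mm long along the cabinet's y, on two end stalks, its axis 50 mm above the bench when the drawer is level and 45 mm in front of the front panel (40 mm of free gap behind the bar). Moves with the drawer; axes as the cabinet's, plus the drawer's tilt.
- drawer_slide (a joint): how far the drawer is out, m: 0 shut, 0.165 at the hard end stop. 2 N of friction, no spring. Somewhere between 35 and 70 mm out (it cannot be seen) a gate stops a level drawer dead. The front can rise only there: resting on the gate or backed off it by under 5 mm. Raised, the drawer passes the 8 mm thick catch; from 20 mm past it the front may be let down.
- drawer_tilt (a joint): lift of the drawer's front, rad: 0 level (reads down to -0.01), at most 0.11. It hinges on its rear axle 238 mm behind the bar, 38 mm lower: 0.08 rad raises the bar 19 mm and sets it 4 mm back, so letting down straight pushes the drawer in 4 mm. The bar must be 18 to 25 mm up to clear the gate; before the gate it lifts about 4 mm. Weight about 0.55 kg (3 to 5 N at the bar); it sinks by itself.
- drawer_floor (a point): middle of the drawer's inner floor, on its upper side, 13 mm above the bench when level; moves with the drawer. Inside the drawer is 182 mm long (cabinet x) and 124 mm wide (cabinet y); side walls 29 mm high above the floor.
- dispenser: clear plastic blade dispenser with a dark slider on top, 31 mm (its x) by 140 mm (its y) by 34 mm high, about 0.12 kg; starts flat on the drawer floor, its length roughly along the cabinet's x, clear of the cabinet's top only when the drawer is fully out. Origin: centre of its underside; z is up out of its top. Grasp it across its 31 mm sides, 8 to 26 mm above its underside.
- notebook: closed dark blue lab notebook lying on the bench, 210 mm (its x) by 152 mm (its y), 14 mm thick by look, its firm upper face 11 mm above its underside. Origin: centre of its underside.
- tape: roll of tape lying flat on the rear half of the cabinet's top, 103 mm across, 25 mm high; leave it alone. Origin: centre of its underside.
- slides: open slide carton, 60 x 82 x 28 mm, on the bench; leave it alone. Origin: centre of its underside.
- bench_timer: bench timer, 60 x 68 x 18 mm, on the bench; leave it alone. Origin: centre of its underside.
- wax: glass jar with a grey lid, 70 mm across, 102 mm high, on the bench; leave it alone. Origin: centre of its underside.
- dropper: brown dropper bottle, 34 mm across, 102 mm high, on the bench; leave it alone. Origin: centre of its underside.

How it is judged:
By the outcome, as a careful person would: the job done as asked, in the order asked, and still so for the second after the job is handed in, with the robot touching nothing.
It also fails if it takes over 61 s, if anything falls off the work surface, if the arm or the gripper's body presses on something with over 40 N, if the wrist force passes 120 N, or if a joint passes its speed limit or range.

## Robot

A 6-joint arm with a two-finger parallel gripper is mounted at the origin on a cart in front of the work surface, level with it; the furniture and walls round the work are solid. World frame = base frame: x ahead of the robot, y to its left, z up, the work surface at z = 0. Lengths are in m, angles in degrees, forces in N, time in s.
With the tool pointing down it reaches from about 0.4 to 0.825 m from the base axis. Payload 7 kg.
Tool frame: the origin (TCP) lies midway between the tips of the shut fingers; the grasp point (between the pads) lies 19 mm behind it (ctrl.hold_point_z is the distance from the TCP to the grasp point, in m); z points along the fingers, y is the line along which they close (so a half turn about z gives the same grasp; the last joint's range is limited). The gripper opens to 88 mm and grips with 3 to 60 N. Pads are 19 mm wide; open, the fingers measure 130 mm over their backs; the gripper's body (78 mm by 193 mm) begins 47 mm behind the grasp point.
Start: joints at [-48.868, 20.546, 0.682, 0, -70.136, -16.507], TCP at [0.281, -0.614, 0.227] pointing down, gripper open.
Joint ranges: [-176.03, 176.03], [-82.01, 121.73], [-58.28, 71.71], [-173.87, 95.51], [-174.79, -0.11], [-173.66, 173.66]. Speed limits (degrees/s): [136.94, 136.94, 172.46, 180, 180, 180].

## Interface

Orientations are given as [roll, pitch, yaw] about the fixed x, y, z axes, in that order (R = Rz(yaw) Ry(pitch) Rx(roll)).
In Python, from plant import ctrl gives the robot as it stands.
- The arm moves only by the tool apply_moves, never from a script. Its argument "deltas" is a list of rows, each an object with "fingers": the finger opening in mm, from 0 to 87.6; "delta_pos": the shift along the tool's x, y, z in mm, a list of three; "angular": the turn, a rotation vector about the tool's x, y, z in degrees, a list of three. A call has 1 to 10 rows; each row is the pose to reach, as a shift and turn from the pose commanded when the call began, along the tool's axes at that moment; what a row does not reach only later rows make up. A row lasts 1/10 s, in which the tool goes at most 50 mm and 8.59 degrees, less where a joint would pass 70% of its speed; a pose out of reach is approached as far as the arm can. A call with a gripper value outside its range is refused whole. The fingers move at their own pace and stop on an object; the grip force is fixed at half the most. Time passes only in rows, so rows that repeat a pose let the fingers close. It gives the time, the measured TCP pose, the force, the opening and the grip force at its end, in the units of the state.
- ctrl.get_obs(): the state, without advancing time (a new reading comes with each control period).
- ctrl.snapshot(name): name is "side" or "top"; returns the picture (384x512x3 uint8, red, green, blue); there is no depth.
- ctrl.camera_params(name): a dict with "fx", "fy", "cx", "cy" (pixels), "cam_to_world" (4x4, takes a point from camera to world coordinates). Camera axes: x right, y up, looking along -z (the intrinsics and any distortion apply to the point x, -y, -z); pixel columns grow to the right and rows downward; lengths in m; the calibration is good to about 2 mm. A picture is of the moment at which its call begins. camera_params takes no time and is no camera call.
- ctrl.close_job(): hands the job in; it is judged then, once.
The state is a dict: "clock": time; "joint_pos": joint angles; "qvel": joint speeds; "tau": joint torques, N m; "tool_pos": TCP position; "orientation": TCP orientation; "force": force on the tool from outside, world axes, zero at the start; "moment": the same for the moment, N m; "opening": finger opening in m; "gripper_force": force on a finger pad.
Only numpy, scipy, OpenCV 4.12 (cv2) and the standard library are available. Lean on these libraries where they do the work, as an engineer would, in place of code of your own. Each camera call takes 0.05 s, during which the arm holds its last target. There are 200 camera calls.

## Working session

There is one attempt and no reset: what is moved stays moved. The work goes in short steps, Python scripts to look and compute and a tool call to move; the robot and the scene stay as the last step left them, time stands still between calls to the robot, and variables do not carry over. Pictures are saved under pics/ and viewed, at most 10 in all, crops included, and the job is handed in when it is done.

Besides the shell and the picture viewer there is one more tool, called after "Call:" by a JSON object that holds its "fn" and its "kwargs". apply_moves: Moves the arm, as the interface text tells. Its arguments: {"type":"object","properties":{"deltas":{"type":"array"}},"required":["deltas"]}

```bash
mkdir -p pics; ls
python3 - <<'E'
from plant import ctrl
import cv2,numpy as np
np.set_printoptions(precision=4,suppress=True)
for n in("side","top"):
    cv2.imwrite(f"pics/{n}0.png",cv2.cvtColor(ctrl.snapshot(n),cv2.COLOR_RGB2BGR))
    print(n,ctrl.camera_params(n))
print(ctrl.get_obs(),ctrl.hold_point_z)
E
```

```text
pics
side {'fx': 456.70756112262995, 'fy': 456.70756112262995, 'cx': 249.90447462271288, 'cy': 199.7041551819141, 'cam_to_world': array([[-0.8645,  0.3265, -0.382 ,  0.1035],
       [-0.5025, -0.5483,  0.6685,  0.8099],
       [ 0.0088,  0.7699,  0.6381,  0.9322],
       [ 0.    ,  0.    ,  0.    ,  1.    ]])}
top {'fx': 370.72656168034496, 'fy': 370.72656168034496, 'cx': 256.67938921984506, 'cy': 194.4581776155224, 'cam_to_world': array([[ 0.0095,  0.9951, -0.0989,  0.5029],
       [-1.    ,  0.0097,  0.0014, -0.0996],
       [ 0.0023,  0.0989,  0.9951,  1.0244],
       [ 0.    ,  0.    ,  0.    ,  1.    ]])}
{'clock': 0.1, 'joint_pos': array([-48.8649,  20.5859,   0.6387,  -0.0162, -70.1377, -16.509 ]), 'qvel': array([-0.1119, -0.1222,  0.2444,  0.0898,  0.0102, -0.0533]), 'tau': array([  0.0006, -58.4162,  29.3753,   7.0155,   0.0102,  -0.    ]), 'tool_pos': array([ 0.2811, -0.6132,  0.2257]), 'orientation': array([ 179.9143,   -0.0096, -155.3794]), 'force': array([ 0.2637, -0.4986, -1.3098]), 'moment': array([-0.0188,  0.0032,  0.0111]), 'gripper_force': 0.0, 'opening': 0.08768533257142837} 0.0188
```

View pics/top0.png

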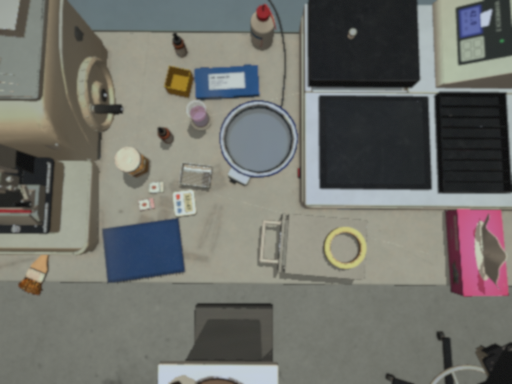

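View pics/side0.png

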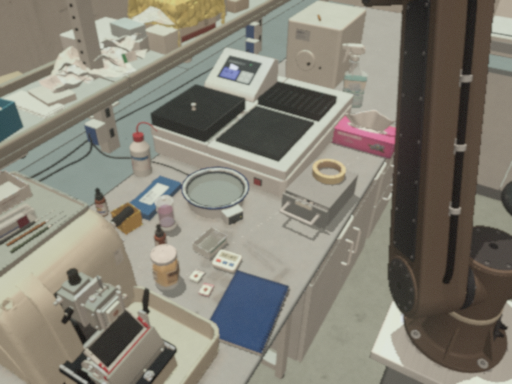

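```bash
python3 - <<'E'
import cv2,numpy as np
t=cv2.imread("pics/top0.png");s=cv2.imread("pics/side0.png")
a=cv2.resize(t[200:290,245:375],None,fx=6,fy=6,interpolation=cv2.INTER_CUBIC)
b=cv2.resize(t[145:290,95:225],None,fx=4,fy=4,interpolation=cv2.INTER_CUBIC)
cv2.imwrite("pics/a.png",a);cv2.imwrite("pics/b.png",b)
E
cat > h.py <<'E'
from plant import ctrl
import numpy as np,cv2
np.set_printoptions(precision=4,suppress=True)
def px(n,u,v,z):
    c=ctrl.camera_params(n);T=c["cam_to_world"]
    d=T[:3,:3]@np.array([(u-c["cx"])/c["fx"],-(v-c["cy"])/c["fy"],-1])
    return T[:3,3]+d*(z-T[2,3])/d[2]
def proj(n,p):
    c=ctrl.camera_params(n);T=c["cam_to_world"]
    q=T[:3,:3].T@(np.asarray(p)-T[:3,3])
    return np.array([c["cx"]-c["fx"]*q[0]/q[2],c["cy"]+c["fy"]*q[1]/q[2]])
def snap(n,f,box=None,k=1):
    i=cv2.cvtColor(ctrl.snapshot(n),cv2.COLOR_RGB2BGR)
    if box: i=i[box[1]:box[3],box[0]:box[2]]
    cv2.imwrite(f,cv2.resize(i,None,fx=k,fy=k,interpolation=cv2.INTER_CUBIC))
E
```

```text
(no output)
```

View pics/a.png

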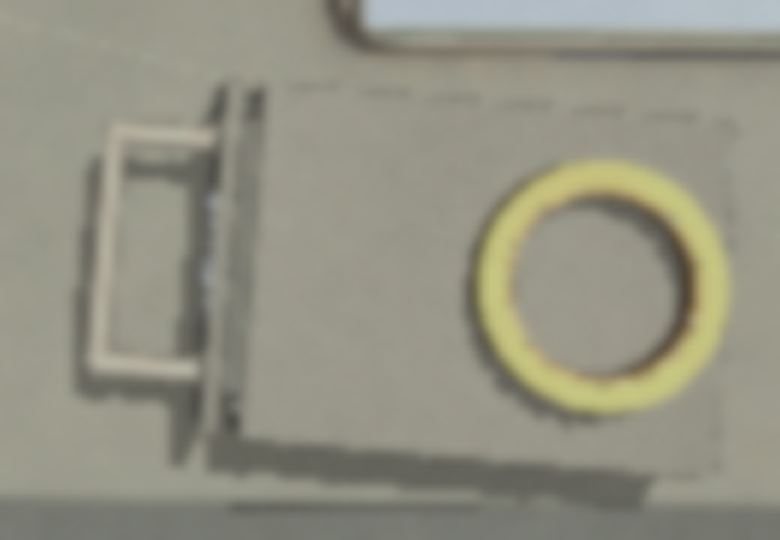

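View pics/b.png

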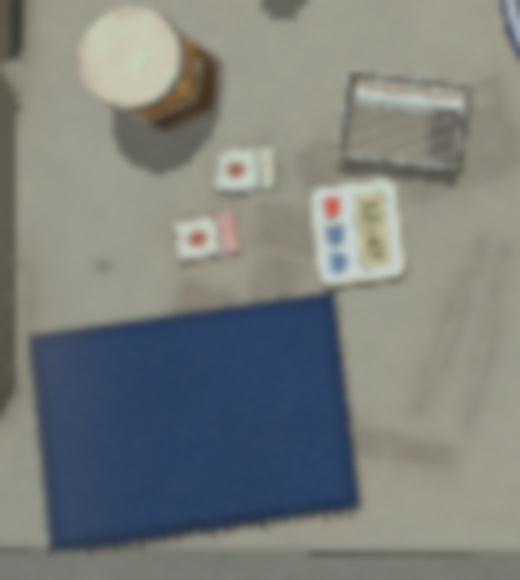

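Run:
```python
from h import *
g=lambda u,v,z,k,o:px("top",o[0]+(u+.5)/k-.5,o[1]+(v+.5)/k-.5,z)
A=[g(117,133,.05,6,(245,200)),g(98,365,.05,6,(245,200))]
d=A[1]-A[0];print("bar",A,np.mean(A,0),np.linalg.norm(d),"pull dir deg",np.degrees(np.arctan2(d[1],d[0]))-0)
C=[g(*p,.08,6,(245,200)) for p in((268,90),(240,437),(715,475),(735,122))]
print("cab",np.array(C),[np.linalg.norm(C[i]-C[i-1]) for i in range(4)],np.mean(C,0))
C=np.array(C);e=C[0]+C[1]-C[2]-C[3];print("pull",np.degrees(np.arctan2(e[1],e[0])))
N=np.array([g(*p,.014,4,(95,145)) for p in((33,338),(333,293),(357,507),(52,548))])
print("nb",N,[np.linalg.norm(N[i]-N[i-1]) for i in range(4)],N.mean(0));e=N[0]+N[3]-N[1]-N[2];print(np.degrees(np.arctan2(e[1],e[0])))
print(g(105,300,0.02,4,(95,145)),g(360,230,.018,4,(95,145)))
for p in A: print(proj("side",p))
```

```text
bar [array([ 0.5281, -0.121 ,  0.05  ]), array([ 0.4279, -0.1136,  0.05  ])] [ 0.478  -0.1173  0.05  ] 0.1004720983216924 pull dir deg 175.74077850290615
cab [[ 0.5461 -0.1843  0.08  ]
 [ 0.401  -0.1727  0.08  ]
 [ 0.3872 -0.3711  0.08  ]
 [ 0.5345 -0.3824  0.08  ]] [np.float64(0.1984205026624747), np.float64(0.14555596794901682), np.float64(0.19885087897673112), np.float64(0.1476481737540062)] [ 0.4672 -0.2776  0.08  ]
pull 86.3297219824534
nb [[0.5049 0.3151 0.014 ]
 [0.5373 0.1128 0.014 ]
 [0.3941 0.0923 0.014 ]
 [0.3653 0.2953 0.014 ]] [np.float64(0.14097683941149816), np.float64(0.204864398179025), np.float64(0.1445751265195533), np.float64(0.20504136226399475)] [0.4504 0.2039 0.014 ]
98.59776948910951
[0.5308 0.2653 0.02  ] [0.5801 0.0949 0.018 ]
[281.4238 209.9424]
[311.4915 223.1713]
```

```bash
cat >> h.py <<'E'
from scipy.spatial.transform import Rotation as Ro
def to(p,yaw):
    o=ctrl.get_obs();R=Ro.from_euler("xyz",o["orientation"],degrees=True)
    G=Ro.from_euler("xyz",[180,0,yaw],degrees=True)
    print("at",o["clock"],o["tool_pos"],o["orientation"],o["force"],o["opening"])
    print("delta",np.round(R.inv().apply(np.array(p)-o["tool_pos"])*1000,1),"rot",np.round((R.inv()*G).as_rotvec(degrees=True),1))
E
python3 -c "
from h import *
to([.478,-.117,.14],176)"
```

```text
at 0.1 [ 0.2811 -0.6132  0.2257] [ 179.9143   -0.0096 -155.3794] [ 0.2637 -0.4986 -1.3098] 0.08768533257142837
delta [-385.8  368.9   86.2] rot [ 0.1 -0.  28.6]
```

Call:
{"fn": "apply_moves", "kwargs": {"deltas": [{"fingers": 34,"delta_pos": [-386,369,20],"angular": [0,0,28.6]},{"fingers": 34,"delta_pos": [-386,369,20],"angular": [0,0,28.6]},{"fingers": 34,"delta_pos": [-386,369,20],"angular": [0,0,28.6]},{"fingers": 34,"delta_pos": [-386,369,20],"angular": [0,0,28.6]},{"fingers": 34,"delta_pos": [-386,369,20],"angular": [0,0,28.6]},{"fingers": 34,"delta_pos": [-386,369,20],"angular": [0,0,28.6]},{"fingers": 34,"delta_pos": [-386,369,20],"angular": [0,0,28.6]},{"fingers": 34,"delta_pos": [-386,369,20],"angular": [0,0,28.6]},{"fingers": 34,"delta_pos": [-386,369,20],"angular": [0,0,28.6]},{"fingers": 34,"delta_pos": [-386,369,20],"angular": [0,0,28.6]}]}}

```text
clock: 1.1
tool_pos: [0.4639, -0.1522, 0.2081]
orientation: [180.0, 0.0, 176.0]
force: [0.7, -0.8, 1.0]
opening: 0.0342
gripper_force: 0.0
```

```bash
python3 -c "
from h import *
to([.478,-.117,.1],176)"
```

```text
at 1.1 [ 0.4639 -0.1522  0.2081] [179.9942   0.0148 176.0332] [ 0.6847 -0.8458  0.9756] 0.034233303917545005
delta [-11.6  36.  108.1] rot [0. 0. 0.]
```

Call:
{"fn": "apply_moves", "kwargs": {"deltas": [{"fingers": 34,"delta_pos": [-11.6,36,40],"angular": [0,0,0]},{"fingers": 34,"delta_pos": [-11.6,36,80],"angular": [0,0,0]},{"fingers": 34,"delta_pos": [-11.6,36,105],"angular": [0,0,0]},{"fingers": 34,"delta_pos": [-11.6,36,105],"angular": [0,0,0]},{"fingers": 34,"delta_pos": [-11.6,36,105],"angular": [0,0,0]}]}}

```text
clock: 1.6
tool_pos: [0.4779, -0.1193, 0.1034]
orientation: [-180.0, -0.0, 176.0]
force: [0.4, 0.5, 1.2]
opening: 0.0339
gripper_force: 0.0
```

```bash
python3 -c "
from h import *
snap('side','pics/c.png',(230,140,380,250),5)
to([.478,-.117,.031],176);p=ctrl.get_obs()['tool_pos'];print(proj('side',p),proj('side',[.478,-.117,.05]))"
```

```text
at 1.65 [ 0.4787 -0.1193  0.1043] [-179.9886    0.0745  176.0313] [0.1331 0.2871 0.3783] 0.03407513443753097
delta [ 0.9  2.3 73.3] rot [-0.   0.1  0. ]
[297.703  201.6428] [296.1564 216.5036]
```

View pics/c.png

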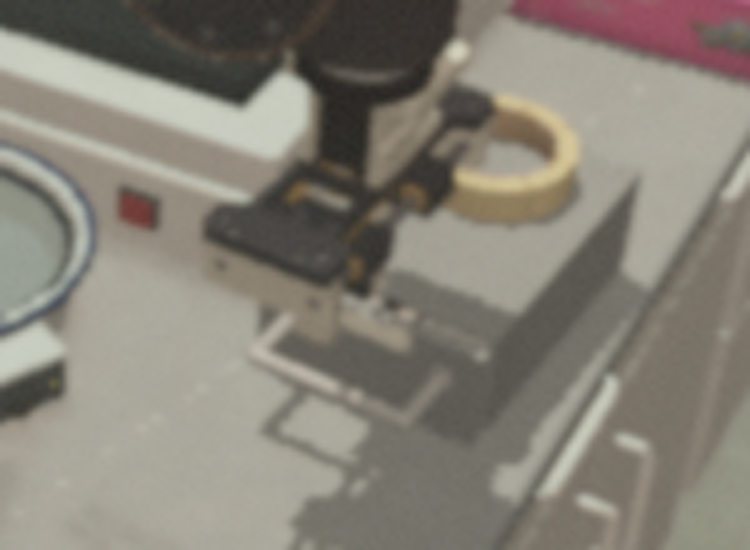

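Call:
{"fn": "apply_moves", "kwargs": {"deltas": [{"fingers": 34,"delta_pos": [1,2,35],"angular": [0,0,0]},{"fingers": 34,"delta_pos": [1,2,60],"angular": [0,0,0]},{"fingers": 34,"delta_pos": [1,2,72],"angular": [0,0,0]},{"fingers": 34,"delta_pos": [1,2,72],"angular": [0,0,0]},{"fingers": 2,"delta_pos": [1,2,72],"angular": [0,0,0]},{"fingers": 2,"delta_pos": [1,2,72],"angular": [0,0,0]},{"fingers": 2,"delta_pos": [1,2,72],"angular": [0,0,0]},{"fingers": 2,"delta_pos": [1,2,72],"angular": [0,0,0]}]}}

```text
clock: 2.45
tool_pos: [0.4776, -0.1169, 0.0319]
orientation: [180.0, 0.1, 176.0]
force: [0.7, 1.4, 0.5]
opening: 0.0094
gripper_force: 30.0
```

Call:
{"fn": "apply_moves", "kwargs": {"deltas": [{"fingers": 2,"delta_pos": [0,5,0],"angular": [0,0,0]},{"fingers": 2,"delta_pos": [0,11,0],"angular": [0,0,0]},{"fingers": 2,"delta_pos": [0,17,0],"angular": [0,0,0]},{"fingers": 2,"delta_pos": [0,22,0],"angular": [0,0,0]},{"fingers": 2,"delta_pos": [0,25,0],"angular": [0,0,0]},{"fingers": 2,"delta_pos": [0,28,0],"angular": [0,0,0]},{"fingers": 2,"delta_pos": [0,30,0],"angular": [0,0,0]}]}}

```text
clock: 3.15
tool_pos: [0.4792, -0.0868, 0.0311]
orientation: [180.0, 0.0, 176.0]
force: [1.6, -2.2, 0.5]
opening: 0.0088
gripper_force: 30.0
```

Call:
{"fn": "apply_moves", "kwargs": {"deltas": [{"fingers": 2,"delta_pos": [0,1,0],"angular": [0,0,0]},{"fingers": 2,"delta_pos": [0,2,0],"angular": [0,0,0]},{"fingers": 2,"delta_pos": [0,3,0],"angular": [0,0,0]},{"fingers": 2,"delta_pos": [0,4,0],"angular": [0,0,0]},{"fingers": 2,"delta_pos": [0,5,0],"angular": [0,0,0]},{"fingers": 2,"delta_pos": [0,6,0],"angular": [0,0,0]}]}}

```text
clock: 3.75
tool_pos: [0.4795, -0.0811, 0.0311]
orientation: [180.0, 0.0, 176.0]
force: [1.2, -2.6, 1.5]
opening: 0.0089
gripper_force: 30.0
```

Call:
{"fn": "apply_moves", "kwargs": {"deltas": [{"fingers": 2,"delta_pos": [0,2,0],"angular": [0,0,0]},{"fingers": 2,"delta_pos": [0,3,0],"angular": [0,0,0]},{"fingers": 2,"delta_pos": [0,4,0],"angular": [0,0,0]},{"fingers": 2,"delta_pos": [0,6,0],"angular": [0,0,0]},{"fingers": 2,"delta_pos": [0,7,0],"angular": [0,0,0]}]}}

```text
clock: 4.25
tool_pos: [0.4797, -0.0762, 0.0311]
orientation: [-179.8, -0.1, 176.1]
force: [6.4, -26.2, -2.4]
opening: 0.0088
gripper_force: 30.0
```

Call:
{"fn": "apply_moves", "kwargs": {"deltas": [{"fingers": 2,"delta_pos": [0,1,0],"angular": [0,0,0]},{"fingers": 2,"delta_pos": [0,2,0],"angular": [0,0,0]},{"fingers": 2,"delta_pos": [0,3,0],"angular": [0,0,0]},{"fingers": 2,"delta_pos": [0,4,0],"angular": [0,0,0]},{"fingers": 2,"delta_pos": [0,5,0],"angular": [0,0,0]}]}}

```text
clock: 4.75
tool_pos: [0.4796, -0.075, 0.0312]
orientation: [-179.6, -0.1, 176.1]
force: [13.0, -56.5, -5.4]
opening: 0.009
gripper_force: 30.0
```

Call:
{"fn": "apply_moves", "kwargs": {"deltas": [{"fingers": 2,"delta_pos": [0,-5,0],"angular": [0,0,0]},{"fingers": 2,"delta_pos": [0,-10,0],"angular": [0,0,0]},{"fingers": 2,"delta_pos": [0,-10,0],"angular": [0,0,0]},{"fingers": 2,"delta_pos": [0,-10.3,-2],"angular": [0,0,0]},{"fingers": 2,"delta_pos": [0,-10.6,-4],"angular": [0,0,0]},{"fingers": 2,"delta_pos": [0,-11,-6],"angular": [0,0,0]},{"fingers": 2,"delta_pos": [0,-11.4,-8],"angular": [0,0,0]},{"fingers": 2,"delta_pos": [0,-11.4,-8],"angular": [0,0,0]}]}}

```text
clock: 5.55
tool_pos: [0.4795, -0.0802, 0.0392]
orientation: [180.0, 0.0, 176.0]
force: [1.4, -0.6, -4.0]
opening: 0.0089
gripper_force: 30.0
```

```bash
python3 -c "
from h import *
to([.478,-.078,.031],176)"
```

```text
at 5.55 [ 0.4795 -0.0802  0.0392] [179.982    0.0084 176.037 ] [ 1.4231 -0.5696 -4.0203] 0.008919672192682785
delta [1.7 2.1 8.2] rot [0. 0. 0.]
```

Call:
{"fn": "apply_moves", "kwargs": {"deltas": [{"fingers": 2,"delta_pos": [0,-0.5,-3],"angular": [0,0,0]},{"fingers": 2,"delta_pos": [0,-1.2,-6],"angular": [0,0,0]},{"fingers": 2,"delta_pos": [0,-1.8,-9],"angular": [0,0,0]},{"fingers": 2,"delta_pos": [0,-2.5,-12],"angular": [0,0,0]},{"fingers": 2,"delta_pos": [0,-2.8,-13.5],"angular": [0,0,0]},{"fingers": 2,"delta_pos": [0,-2.8,-13.5],"angular": [0,0,0]}]}}

```text
clock: 6.15
tool_pos: [0.4794, -0.0833, 0.0528]
orientation: [180.0, 0.0, 176.0]
force: [1.3, 2.5, -2.9]
opening: 0.0088
gripper_force: 30.0
```

Call:
{"fn": "apply_moves", "kwargs": {"deltas": [{"fingers": 2,"delta_pos": [0,1.5,0],"angular": [0,0,0]},{"fingers": 2,"delta_pos": [0,3,0],"angular": [0,0,0]},{"fingers": 2,"delta_pos": [0,5,0],"angular": [0,0,0]},{"fingers": 2,"delta_pos": [0,7,0],"angular": [0,0,0]},{"fingers": 2,"delta_pos": [0,8,0],"angular": [0,0,0]},{"fingers": 2,"delta_pos": [0,8,0],"angular": [0,0,0]}]}}

```text
clock: 6.75
tool_pos: [0.4798, -0.0751, 0.0525]
orientation: [180.0, -0.0, 176.0]
force: [1.5, -1.4, -4.6]
opening: 0.0086
gripper_force: 30.0
```

Call:
{"fn": "apply_moves", "kwargs": {"deltas": [{"fingers": 2,"delta_pos": [0,3,0],"angular": [0,0,0]},{"fingers": 2,"delta_pos": [0,7,0],"angular": [0,0,0]},{"fingers": 2,"delta_pos": [0,12,0],"angular": [0,0,0]},{"fingers": 2,"delta_pos": [0,17,0],"angular": [0,0,0]},{"fingers": 2,"delta_pos": [0,22,0],"angular": [0,0,0]},{"fingers": 2,"delta_pos": [0,27,0],"angular": [0,0,0]},{"fingers": 2,"delta_pos": [0,32,0],"angular": [0,0,0]},{"fingers": 2,"delta_pos": [0,37,0],"angular": [0,0,0]},{"fingers": 2,"delta_pos": [0,40,0],"angular": [0,0,0]},{"fingers": 2,"delta_pos": [0,40,0],"angular": [0,0,0]}]}}

```text
clock: 7.75
tool_pos: [0.483, -0.0347, 0.0527]
orientation: [180.0, 0.0, 176.1]
force: [1.2, 2.2, -4.3]
opening: 0.0089
gripper_force: 30.0
```

```bash
python3 -c "
from h import *
to([.4835,.042,.0525],176)"
```

```text
at 7.75 [ 0.483  -0.0347  0.0527] [179.9658   0.0423 176.0532] [ 1.1614  2.2085 -4.3327] 0.008920859682510208
delta [ 4.8 76.5  0.2] rot [0.  0.  0.1]
```

Call:
{"fn": "apply_moves", "kwargs": {"deltas": [{"fingers": 2,"delta_pos": [0,5,0],"angular": [0,0,0]},{"fingers": 2,"delta_pos": [0,13,0],"angular": [0,0,0]},{"fingers": 2,"delta_pos": [0,22,0],"angular": [0,0,0]},{"fingers": 2,"delta_pos": [0,31,0],"angular": [0,0,0]},{"fingers": 2,"delta_pos": [0,40,0],"angular": [0,0,0]},{"fingers": 2,"delta_pos": [0,49,0],"angular": [0,0,0]},{"fingers": 2,"delta_pos": [0,57,0],"angular": [0,0,0]},{"fingers": 2,"delta_pos": [0,64,0],"angular": [0,0,0]},{"fingers": 2,"delta_pos": [0,68,0],"angular": [0,0,0]},{"fingers": 2,"delta_pos": [0,70,0],"angular": [0,0,0]}]}}

```text
clock: 8.75
tool_pos: [0.4876, 0.0349, 0.0526]
orientation: [180.0, 0.0, 176.1]
force: [1.9, -2.9, -5.0]
opening: 0.0091
gripper_force: 30.0
```

Call:
{"fn": "apply_moves", "kwargs": {"deltas": [{"fingers": 2,"delta_pos": [0,2,0],"angular": [0,0,0]},{"fingers": 2,"delta_pos": [0,4,0],"angular": [0,0,0]},{"fingers": 2,"delta_pos": [0,6,0],"angular": [0,0,0]},{"fingers": 2,"delta_pos": [0,8,0],"angular": [0,0,0]},{"fingers": 2,"delta_pos": [0,10,0],"angular": [0,0,0]},{"fingers": 2,"delta_pos": [0,10,0],"angular": [0,0,0]}]}}

```text
clock: 9.35
tool_pos: [0.4844, 0.0392, 0.051]
orientation: [-179.5, -0.4, 176.0]
force: [5.7, -27.6, -11.1]
opening: 0.0087
gripper_force: 30.1
```

Call:
{"fn": "apply_moves", "kwargs": {"deltas": [{"fingers": 2,"delta_pos": [0,-4,0],"angular": [0,0,0]},{"fingers": 2,"delta_pos": [0,-3,0],"angular": [0,0,0]},{"fingers": 2,"delta_pos": [0,-2.5,4],"angular": [0,0,0]},{"fingers": 2,"delta_pos": [0,-1.8,8],"angular": [0,0,0]},{"fingers": 2,"delta_pos": [0,-1,12],"angular": [0,0,0]},{"fingers": 2,"delta_pos": [0,-0.4,16],"angular": [0,0,0]},{"fingers": 2,"delta_pos": [0,0,19],"angular": [0,0,0]},{"fingers": 2,"delta_pos": [0,0.5,21.5],"angular": [0,0,0]},{"fingers": 2,"delta_pos": [0,0.5,21.5],"angular": [0,0,0]}]}}

```text
clock: 10.25
tool_pos: [0.4871, 0.0425, 0.0308]
orientation: [-179.8, -0.2, 176.0]
force: [2.9, -13.9, 0.4]
opening: 0.0087
gripper_force: 30.0
```

Call:
{"fn": "apply_moves", "kwargs": {"deltas": [{"fingers": 2,"delta_pos": [0,1,0],"angular": [0,0,0]},{"fingers": 2,"delta_pos": [0,2,0],"angular": [0,0,0]},{"fingers": 2,"delta_pos": [0,3,0],"angular": [0,0,0]},{"fingers": 2,"delta_pos": [0,3,0],"angular": [0,0,0]}]}}

```text
clock: 10.65
tool_pos: [0.4855, 0.0429, 0.0305]
orientation: [-179.6, -0.3, 176.0]
force: [5.1, -27.6, -0.3]
opening: 0.0088
gripper_force: 30.0
```

Call:
{"fn": "apply_moves", "kwargs": {"deltas": [{"fingers": 2,"delta_pos": [0,-3,0],"angular": [0,0,0]},{"fingers": 2,"delta_pos": [0,-4,0],"angular": [0,0,0]},{"fingers": 34,"delta_pos": [0,-4,0],"angular": [0,0,0]},{"fingers": 34,"delta_pos": [0,-4,0],"angular": [0,0,0]},{"fingers": 34,"delta_pos": [0,-4,0],"angular": [0,0,0]},{"fingers": 34,"delta_pos": [0,-4,-20],"angular": [0,0,0]},{"fingers": 34,"delta_pos": [0,-4,-60],"angular": [0,0,0]},{"fingers": 60,"delta_pos": [0,-4,-110],"angular": [0,0,0]},{"fingers": 60,"delta_pos": [0,46,-160],"angular": [0,0,0]},{"fingers": 60,"delta_pos": [0,86,-180],"angular": [0,0,0]}]}}

```text
clock: 11.65
tool_pos: [0.494, 0.1218, 0.2065]
orientation: [179.9, 0.2, 175.9]
force: [1.5, 0.2, -0.8]
opening: 0.0524
gripper_force: 0.0
```

```bash
python3 -c "
from h import *
snap('top','pics/d.png',(180,195,310,290),6)
o=ctrl.get_obs();print(o['clock'],o['tool_pos'],o['force'])"
```

```text
11.7 [0.4972 0.1277 0.2105] [5.1088 6.8152 6.2099]
```

View pics/d.png

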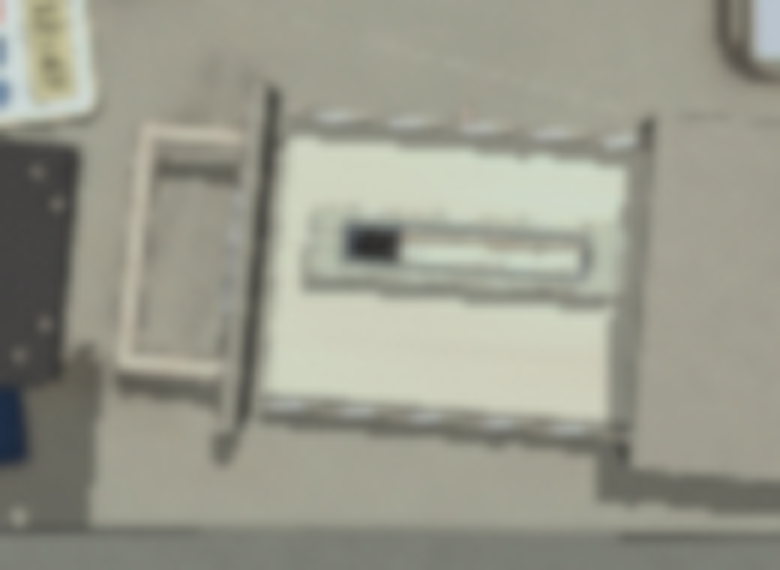

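Run:
```python
from h import *
g=lambda u,v,z:px("top",180+(u+.5)/6-.5,195+(v+.5)/6-.5,z)
for z in(.047,.03):
    C=np.array([g(*p,z) for p in((314,210),(305,285),(612,300),(620,226))])
    print(z,C,[np.linalg.norm(C[i]-C[i-1]) for i in range(4)],C.mean(0));e=C[0]+C[1]-C[2]-C[3];print(np.degrees(np.arctan2(e[1],e[0])))
print("slot",g(345,245,.047),g(588,260,.047))
print("bar",g(148,128,.05),g(128,362,.05))
print("cabfront",g(650,125,.08),g(632,465,.08),"walls",g(460,135,.042),g(440,420,.042))
```

```text
0.047 [[ 0.5068 -0.0368  0.047 ]
 [ 0.4742 -0.0334  0.047 ]
 [ 0.469  -0.1673  0.047 ]
 [ 0.5011 -0.1707  0.047 ]] [np.float64(0.13399190052838833), np.float64(0.032759537212019026), np.float64(0.13396480120465884), np.float64(0.032295252807928145)] [ 0.4878 -0.1021  0.047 ]
87.66751997937723
0.03 [[ 0.5069 -0.0357  0.03  ]
 [ 0.4737 -0.0323  0.03  ]
 [ 0.4684 -0.1685  0.03  ]
 [ 0.5011 -0.1719  0.03  ]] [np.float64(0.1363224841555155), np.float64(0.03332933912360863), np.float64(0.1362949134806078), np.float64(0.03285697920430939)] [ 0.4875 -0.1021  0.03  ]
87.66751997937722
slot [ 0.4917 -0.0506  0.047 ] [ 0.4862 -0.1568  0.047 ]
bar [0.5418 0.0362 0.05  ] [0.4405 0.0424 0.05  ]
cabfront [ 0.544  -0.1809  0.08  ] [ 0.4018 -0.1736  0.08  ] walls [ 0.5404 -0.1004  0.042 ] [ 0.4163 -0.0929  0.042 ]
```

```bash
python3 -c "
from h import *
to([.488,.042,.031],176)"
```

```text
at 11.7 [0.4972 0.1277 0.2105] [179.6698   0.5293 176.0817] [5.1088 6.8152 6.2099] 0.05554817463706244
delta [  5.  -87.2 178.9] rot [0.3 0.5 0.1]
```

Call:
{"fn": "apply_moves", "kwargs": {"deltas": [{"fingers": 34,"delta_pos": [2,-50,20],"angular": [0,0,0]},{"fingers": 34,"delta_pos": [2,-90,50],"angular": [0,0,0]},{"fingers": 34,"delta_pos": [2,-90,90],"angular": [0,0,0]},{"fingers": 34,"delta_pos": [2,-90,90],"angular": [0,0,0]},{"fingers": 34,"delta_pos": [2,-90,90],"angular": [0,0,0]}]}}

```text
clock: 12.2
tool_pos: [0.4855, 0.0318, 0.1137]
orientation: [-179.9, -0.1, 176.0]
force: [0.7, 1.2, 0.7]
opening: 0.0345
gripper_force: 0.0
```

```bash
python3 -c "
from h import *
to([.488,.042,.031],176)"
```

```text
at 12.2 [0.4855 0.0318 0.1137] [-179.9382   -0.0533  176.0491] [0.7184 1.2052 0.6507] 0.03445521116389534
delta [-1.9 10.5 82.7] rot [-0.1 -0.1  0. ]
```

Call:
{"fn": "apply_moves", "kwargs": {"deltas": [{"fingers": 34,"delta_pos": [-2,10,10],"angular": [0,0,0]},{"fingers": 34,"delta_pos": [-2,10,40],"angular": [0,0,0]},{"fingers": 34,"delta_pos": [-2,10,70],"angular": [0,0,0]},{"fingers": 34,"delta_pos": [-2,10,82],"angular": [0,0,0]},{"fingers": 34,"delta_pos": [-2,15,82],"angular": [0,0,0]},{"fingers": 34,"delta_pos": [-2,19,82],"angular": [0,0,0]},{"fingers": 34,"delta_pos": [-2,21,82],"angular": [0,0,0]},{"fingers": 34,"delta_pos": [-2,23,82],"angular": [0,0,0]},{"fingers": 34,"delta_pos": [-2,24,82],"angular": [0,0,0]},{"fingers": 34,"delta_pos": [-2,24,82],"angular": [0,0,0]}]}}

```text
clock: 13.2
tool_pos: [0.4886, 0.0544, 0.0319]
orientation: [-179.9, -0.0, 176.0]
force: [2.3, -9.2, -0.5]
opening: 0.0338
gripper_force: 4.4
```

Call:
{"fn": "apply_moves", "kwargs": {"deltas": [{"fingers": 34,"delta_pos": [0,-7,0],"angular": [0,0,0]},{"fingers": 34,"delta_pos": [0,-12,0],"angular": [0,0,0]},{"fingers": 34,"delta_pos": [0,-12,-40],"angular": [0,0,0]},{"fingers": 34,"delta_pos": [0,-12,-85],"angular": [0,0,0]},{"fingers": 56,"delta_pos": [0,-40,-115],"angular": [0,0,-8]},{"fingers": 56,"delta_pos": [0,-80,-115],"angular": [0,0,-16]},{"fingers": 56,"delta_pos": [0,-120,-115],"angular": [0,0,-24]},{"fingers": 56,"delta_pos": [0,-153,-115],"angular": [0,0,-32]},{"fingers": 56,"delta_pos": [0,-153,-115],"angular": [0,0,-40]},{"fingers": 56,"delta_pos": [0,-153,-115],"angular": [0,0,-48]}]}}

```text
clock: 14.2
tool_pos: [0.4782, -0.0984, 0.1467]
orientation: [-180.0, 0.1, -135.8]
force: [-0.1, 0.3, -0.1]
opening: 0.0561
gripper_force: 0.0
```

Call:
{"fn": "apply_moves", "kwargs": {"deltas": [{"fingers": 56,"delta_pos": [0,0,0],"angular": [0,0,-8]},{"fingers": 56,"delta_pos": [0,0,0],"angular": [0,0,-16]},{"fingers": 56,"delta_pos": [0,0,0],"angular": [0,0,-24]},{"fingers": 56,"delta_pos": [0,0,0],"angular": [0,0,-32]},{"fingers": 56,"delta_pos": [0,0,0],"angular": [0,0,-40]},{"fingers": 56,"delta_pos": [0,0,0],"angular": [0,0,-43.5]},{"fingers": 56,"delta_pos": [0,0,0],"angular": [0,0,-43.5]}]}}

```text
clock: 14.9
tool_pos: [0.4785, -0.0972, 0.1466]
orientation: [-179.9, 0.0, -92.4]
force: [-0.3, 0.1, -0.4]
opening: 0.056
gripper_force: 0.0
```

```bash
python3 -c "
from h import *
snap('side','pics/e.png',(210,140,360,250),5)
to([.4875,-.101,.018],-92.5);print(proj('side',[.4875,-.101,.047]),proj('side',ctrl.get_obs()['tool_pos']))"
```

```text
at 14.95 [ 0.4785 -0.0972  0.1465] [-179.9507    0.0239  -92.5765] [0.5139 0.4428 0.3385] 0.05612861214704881
delta [  3.4  -9.1 128.6] rot [-0.   0.  -0.1]
[290.7063 219.3295] [295.4522 194.2741]
```

View pics/e.png

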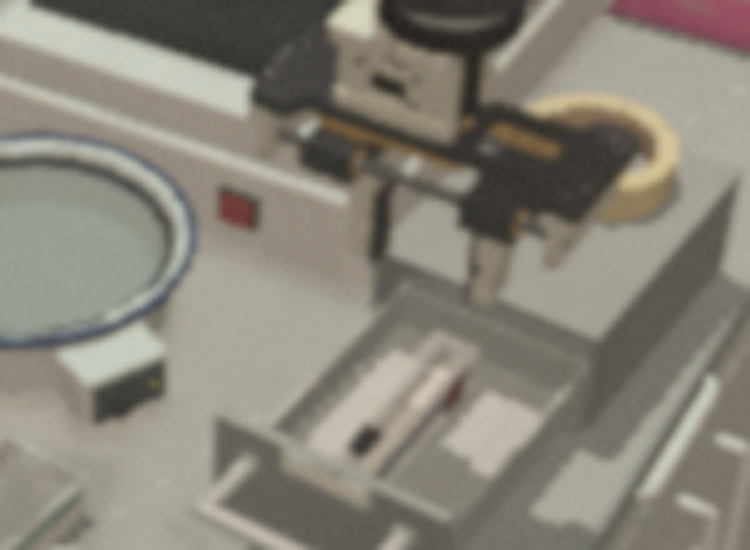

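Call:
{"fn": "apply_moves", "kwargs": {"deltas": [{"fingers": 46,"delta_pos": [3.4,-9,0],"angular": [0,0,0]},{"fingers": 46,"delta_pos": [3.4,-9,40],"angular": [0,0,0]},{"fingers": 46,"delta_pos": [3.4,-9,70],"angular": [0,0,0]},{"fingers": 46,"delta_pos": [3.4,-9,90],"angular": [0,0,0]},{"fingers": 46,"delta_pos": [3.4,-9,105],"angular": [0,0,0]},{"fingers": 46,"delta_pos": [3.4,-9,118],"angular": [0,0,0]},{"fingers": 46,"delta_pos": [3.4,-9,127],"angular": [0,0,0]},{"fingers": 46,"delta_pos": [3.4,-9,128],"angular": [0,0,0]},{"fingers": 46,"delta_pos": [3.4,-9,128],"angular": [0,0,0]}]}}

```text
clock: 15.85
tool_pos: [0.4875, -0.1011, 0.0183]
orientation: [180.0, -0.0, -92.5]
force: [0.2, 0.4, 0.3]
opening: 0.0462
gripper_force: 0.0
```

Call:
{"fn": "apply_moves", "kwargs": {"deltas": [{"fingers": 20,"delta_pos": [0,0,0],"angular": [0,0,0]},{"fingers": 20,"delta_pos": [0,0,0],"angular": [0,0,0]},{"fingers": 20,"delta_pos": [0,0,0],"angular": [0,0,0]},{"fingers": 20,"delta_pos": [0,0,0],"angular": [0,0,0]},{"fingers": 20,"delta_pos": [0,0,-3],"angular": [0,0,0]},{"fingers": 20,"delta_pos": [0,0,-12],"angular": [0,0,0]}]}}

```text
clock: 16.45
tool_pos: [0.4862, -0.1011, 0.0299]
orientation: [179.9, -0.0, -92.5]
force: [-0.4, -0.3, -2.0]
opening: 0.0297
gripper_force: 29.9
```

```bash
python3 -c "
from h import *
to([.450,.204,.2],-81.5)"
```

```text
at 16.45 [ 0.4862 -0.1011  0.0299] [179.8735  -0.0162 -92.4916] [-0.4117 -0.3143 -2.0371] 0.029666458008743762
delta [-303.2   49.8 -170.1] rot [  0.1  -0.  -11. ]
```

Call:
{"fn": "apply_moves", "kwargs": {"deltas": [{"fingers": 20,"delta_pos": [0,0,-30],"angular": [0,0,0]},{"fingers": 20,"delta_pos": [0,0,-65],"angular": [0,0,0]},{"fingers": 20,"delta_pos": [0,0,-105],"angular": [0,0,0]},{"fingers": 20,"delta_pos": [-25,4,-130],"angular": [0,0,0]},{"fingers": 20,"delta_pos": [-65,10,-130],"angular": [0,0,-2]},{"fingers": 20,"delta_pos": [-110,18,-130],"angular": [0,0,-4]},{"fingers": 20,"delta_pos": [-155,25,-130],"angular": [0,0,-6]},{"fingers": 20,"delta_pos": [-200,33,-130],"angular": [0,0,-8]},{"fingers": 20,"delta_pos": [-245,40,-130],"angular": [0,0,-10]},{"fingers": 20,"delta_pos": [-280,46,-130],"angular": [0,0,-11]}]}}

```text
clock: 17.45
tool_pos: [0.4526, 0.1829, 0.161]
orientation: [-180.0, 0.0, -81.3]
force: [0.3, 0.3, -1.6]
opening: 0.0299
gripper_force: 29.9
```

```bash
python3 -c "
from h import *
to([.450,.204,.018],-81.5)"
```

```text
at 17.45 [0.4526 0.1829 0.161 ] [-179.9611    0.0327  -81.3382] [ 0.345   0.2814 -1.6155] 0.029940753370731578
delta [-21.1  -0.5 143.1] rot [-0.   0.   0.2]
```

Call:
{"fn": "apply_moves", "kwargs": {"deltas": [{"fingers": 20,"delta_pos": [-20,0,20],"angular": [0,0,0]},{"fingers": 20,"delta_pos": [-20,0,60],"angular": [0,0,0]},{"fingers": 20,"delta_pos": [-20,0,95],"angular": [0,0,0]},{"fingers": 20,"delta_pos": [-20,0,120],"angular": [0,0,0]},{"fingers": 20,"delta_pos": [-20,0,134],"angular": [0,0,0]},{"fingers": 20,"delta_pos": [-20,0,140],"angular": [0,0,0]},{"fingers": 20,"delta_pos": [-20,0,143],"angular": [0,0,0]},{"fingers": 20,"delta_pos": [-20,0,143],"angular": [0,0,0]}]}}

```text
clock: 18.25
tool_pos: [0.4507, 0.2007, 0.0179]
orientation: [-180.0, 0.0, -81.5]
force: [0.4, -0.0, -1.4]
opening: 0.0299
gripper_force: 30.0
```

Call:
{"fn": "apply_moves", "kwargs": {"deltas": [{"fingers": 20,"delta_pos": [-3,0,0],"angular": [0,0,0]},{"fingers": 20,"delta_pos": [-3,0,0.7],"angular": [0,0,0]},{"fingers": 20,"delta_pos": [-3,0,1.4],"angular": [0,0,0]},{"fingers": 20,"delta_pos": [-3,0,1.9],"angular": [0,0,0]},{"fingers": 20,"delta_pos": [-3,0,1.9],"angular": [0,0,0]}]}}

```text
clock: 18.75
tool_pos: [0.4505, 0.2043, 0.0173]
orientation: [-179.9, 0.1, -81.4]
force: [-5.9, -0.3, 19.2]
opening: 0.0293
gripper_force: 30.0
```

Call:
{"fn": "apply_moves", "kwargs": {"deltas": [{"fingers": 20,"delta_pos": [0,0,-1],"angular": [0,0,0]},{"fingers": 20,"delta_pos": [0,0,-1],"angular": [0,0,0]},{"fingers": 46,"delta_pos": [0,0,-1],"angular": [0,0,0]},{"fingers": 46,"delta_pos": [0,0,-1],"angular": [0,0,0]},{"fingers": 46,"delta_pos": [0,0,-1],"angular": [0,0,0]},{"fingers": 46,"delta_pos": [0,0,-1],"angular": [0,0,0]},{"fingers": 46,"delta_pos": [0,0,-15],"angular": [0,0,0]},{"fingers": 46,"delta_pos": [0,0,-50],"angular": [0,0,0]},{"fingers": 46,"delta_pos": [0,0,-95],"angular": [0,0,0]},{"fingers": 46,"delta_pos": [0,0,-140],"angular": [0,0,0]}]}}

```text
clock: 19.75
tool_pos: [0.4494, 0.203, 0.1565]
orientation: [179.9, -0.1, -81.5]
force: [1.8, 1.9, -0.3]
opening: 0.046
gripper_force: 0.0
```

Call:
{"fn": "apply_moves", "kwargs": {"deltas": [{"fingers": 46,"delta_pos": [50,0,-50],"angular": [0,0,0]},{"fingers": 46,"delta_pos": [100,0,-50],"angular": [0,0,0]},{"fingers": 46,"delta_pos": [150,0,-50],"angular": [0,0,0]},{"fingers": 46,"delta_pos": [200,0,-50],"angular": [0,0,0]},{"fingers": 46,"delta_pos": [250,0,-50],"angular": [0,0,0]},{"fingers": 46,"delta_pos": [300,0,-50],"angular": [0,0,0]},{"fingers": 46,"delta_pos": [350,0,-50],"angular": [0,0,0]},{"fingers": 46,"delta_pos": [400,0,-50],"angular": [0,0,0]},{"fingers": 46,"delta_pos": [400,0,-50],"angular": [0,0,0]},{"fingers": 46,"delta_pos": [400,0,-50],"angular": [0,0,0]}]}}

```text
clock: 20.75
tool_pos: [0.5089, -0.1945, 0.2045]
orientation: [179.9, 0.0, -81.7]
force: [0.3, 0.1, -0.2]
opening: 0.0457
gripper_force: 0.0
```

```bash
python3 -c "
from h import *
snap('top','pics/f.png',(95,145,295,290),4)
o=ctrl.get_obs();print(o['clock'],o['tool_pos'],o['force'])"
```

```text
20.8 [ 0.5087 -0.1932  0.2046] [0.0243 1.2794 0.3111]
```

View pics/f.png

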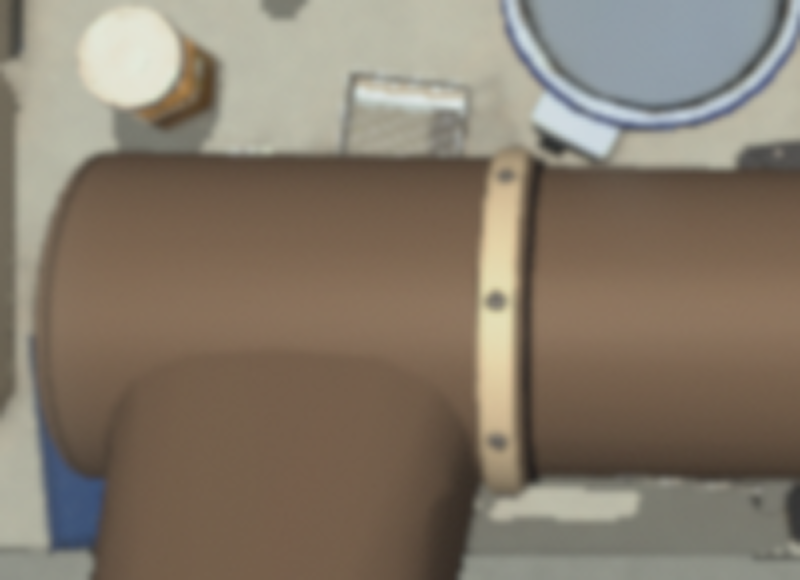

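Call:
{"fn": "apply_moves", "kwargs": {"deltas": [{"fingers": 46,"delta_pos": [50,0,-10],"angular": [0,0,0]},{"fingers": 46,"delta_pos": [100,0,-10],"angular": [0,0,0]},{"fingers": 46,"delta_pos": [150,0,-10],"angular": [0,0,0]},{"fingers": 46,"delta_pos": [200,20,-10],"angular": [0,0,0]},{"fingers": 46,"delta_pos": [250,40,-10],"angular": [0,0,0]},{"fingers": 46,"delta_pos": [300,80,-10],"angular": [0,0,0]},{"fingers": 46,"delta_pos": [350,120,-10],"angular": [0,0,0]},{"fingers": 46,"delta_pos": [400,150,-10],"angular": [0,0,0]},{"fingers": 46,"delta_pos": [400,150,-10],"angular": [0,0,0]},{"fingers": 46,"delta_pos": [400,150,-10],"angular": [0,0,0]}]}}

```text
clock: 21.8
tool_pos: [0.4179, -0.6127, 0.2141]
orientation: [179.9, 0.0, -81.7]
force: [-0.3, -0.2, -1.3]
opening: 0.046
gripper_force: 0.0
```

```bash
python3 -c "
from h import *
snap('top','pics/g.png',(95,145,295,290),4)
o=ctrl.get_obs();print(o['clock'],o['tool_pos'],o['force'])"
```

```text
21.85 [ 0.4192 -0.6108  0.2141] [ 0.2574  0.7702 -0.6616]
```

View pics/g.png

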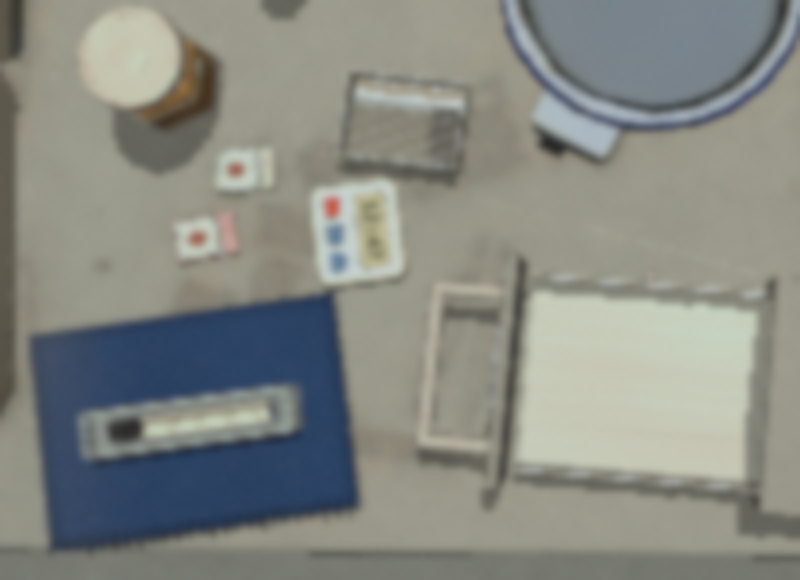

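```bash
python3 -c "
from plant import ctrl
print(ctrl.close_job())"
```

```text
the job is handed in; nothing more can be done
None
```

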